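# Load the battery test dock

### The arm

A 6-joint arm with a two-finger parallel gripper is mounted at the origin on the work surface. World frame = base frame: x ahead of the robot, y to its left, z up, the work surface at z = 0. Lengths are in m, angles in rad, forces in N, time in s.
With the tool pointing down it reaches from about 0.425 to 0.95 m from the base axis. Payload 14.7 kg.
Tool frame: the origin (TCP) lies midway between the tips of the shut fingers; the grasp point (between the pads) lies manip.pinch_z behind it (manip.pinch_z is the distance from the TCP to the grasp point, in m); z points along the fingers, y is the direction in which the jaws open and shut (so a half turn about z gives the same grasp; the last joint's range is limited). The gripper opens to 85 mm and grips with 20 to 120 N. Pads are 22 mm wide; open, the fingers measure 114 mm over their backs; the gripper's body (76 mm by 85 mm) begins 54 mm behind the grasp point. The pads swing forward as they close: fully open they stand 13 mm farther back than shut.
Start: joints at [-1.153, 0.48, 1.596, -0, 1.065, -0.047], TCP at [0.291, -0.581, 0.196] pointing down, gripper open.
Joint ranges: [-2.75, 2.75], [-0.82, 2.05], [0.23, 2.67], [-1.56, 4.7], [0.09, 2.69], [-2.92, 2.92]. Speed limits (rad/s): [1.89, 1.89, 2.39, 3.01, 3.01, 3.01].

### API

Orientations are given as [roll, pitch, yaw] about the fixed x, y, z axes, in that order (R = Rz(yaw) Ry(pitch) Rx(roll)).
In Python, from station import sensors, vision, manip gives the robot as it stands. The module is installed in compiled form; this text tells all that it offers.
- The arm moves only by the tool play_rows, never from a script. Its argument "commands" is a list that holds one entry, the list of rows, each a list of 5 numbers: the shift along the tool's x, y, z in mm, then the turn about the tool's z in rad, then the opening in per cent of the stroke, from 0 (shut) to 100 (fully open). A call has 1 to 8 rows; each row is the pose to reach, as a shift and turn from the pose commanded when the call began, along the tool's axes at that moment; what a row does not reach only later rows make up. A row lasts 1/12 s, in which the tool goes at most 41.7 mm and 7.16 degrees, less where a joint would pass 70% of its speed; a pose out of reach is approached as far as the arm can. A call with a gripper value outside its range is refused whole. The fingers move at their own pace and stop on an object; "squeeze" is the grip in N (left out, the last holds). Time passes only in rows, so rows that repeat a pose let the fingers close. It gives the time, the measured TCP pose, the force and the opening at its end, in the units of the state.
- sensors.get_state(): the state, without advancing time (a new reading comes with each control period).
- vision.snapshot(name): name is "scene" or "top" or "wrist"; returns the picture (420x560x3 uint8, red, green, blue); there is no depth.
- vision.camera_params(name): a dict with "vfov" (degrees; the focal length in pixels is half the picture's height over the tangent of half this angle, whatever the lens; pixels are square), "cx", "cy" (the principal point, pixels), "extrinsics" (4x4, takes a point from camera to world coordinates); the wrist camera has in their place "T_tool_cam" (4x4, takes a point from camera to tool coordinates, whose origin is the TCP and whose axes are the flange's). Camera axes: x right, y up, looking along -z (the intrinsics and any distortion apply to the point x, -y, -z); pixel columns grow to the right and rows downward; lengths in m; the calibration is good to about 2 mm. The wrist camera is an equidistant fisheye: a pixel r from the principal point sees the ray r / f radians off the axis. A picture is of the moment at which its call begins: read the wrist's pose just before it. camera_params takes no time and is no camera call.
- manip.sign_off(): hands the job in, once; it reports no verdict.
The state is a dict: "time": time; "joints": joint angles; "dq": joint speeds; "tau": joint torques, N m; "eef_pos": TCP position; "tool_rot": TCP orientation; "force": force on the tool from outside, world axes, zero at the start; "ft_torque": the same for the moment, N m; "width": finger opening in m.
Only numpy, scipy, OpenCV 4.12 (cv2) and the standard library are available. Lean on these libraries where they do the work, as an engineer would, in place of code of your own. Each camera call takes 0.05 s, during which the arm holds its last target. There are 200 camera calls.

### The job

Set the small battery pack upright, rail side up, into the cradle of the battery test dock, then swing the hinged clamp over and down until it is fully closed, so that it presses the pack home against its springs. Leave the large pack where it lies and let go of everything.

Things in the scene. Friction and masses are not known exactly. Their poses are not given: they have to be found in the camera images.
- small_pack: Smaller of two black battery packs: 76 (x) by 50 (y) by 48 mm high, 0.3 kg, with a grey rail 56 x 28 x 6 mm along its top (54 mm overall). Origin: centre of the underside, z up. It lies upright. Best held across its 50 mm width, at mid-length, above mid-height. Either end may face either way.
- large_pack: A larger black pack of the same make, a bystander: 112 (x) by 74 (y) by 62 mm high; too big for the cradle. Origin: centre of the underside.
- dock: Battery test dock, fixed. Origin: bench level under the cradle's centre; x points to the clamp's hinge, z up. Cradle pocket 86 (x) by 60 (y) mm, for the pack's long side along x; walls with flared lips, 49 mm high, a 54 mm finger gap midway in each long side. Floor: sprung platform 30 mm up, carries the pack unsunk; the closed clamp presses pack and floor down to 18 mm (3 to 6 N).
- clamp_bar (a point): Middle of the clamp's grip bar: round, 14 mm thick, 84 mm long, along dock y. Bar joins two side arms hinged about dock y at dock x=72, z=81 mm, 140 mm away; a rubber roller midway presses the pack's rail. Starts leaning back past upright; stiff hinge, stays where left; 6 to 10 N at the bar closes it. Closed: level at its stop, bar at dock x=-68, z=81 mm.
There are look-alikes about, which are no part of the job. What is shaped like the small_pack but red or white is not meant.

How it is judged:
At the end, for the whole second after the job is handed in: The small pack is upright (within 8 degrees) and at rest in the cradle, within 12 mm of its centre, its underside under 23.5 mm above the bench (fully home: 18 mm); the clamp is closed, grip bar under 96 mm above the bench (at its stop: 81 mm) (x of small_pack in the frame of dock between -0.012 and 0.012 m and y of small_pack in the frame of dock between -0.012 and 0.012 m and z of small_pack in the frame of dock below 0.0235 m and angle between small_pack's own z axis and vertical below 0.15 rad and z of clamp_bar in the frame of dock below 0.096 m and linear speed of small_pack below 0.02 m/s); the robot touches nothing.
It fails at once if the large pack is moved by more than 30 mm (distance of large_pack from where it was at the start of the episode above 0.03 m).
It also fails if it takes over 54 s, if anything falls off the work surface, if the arm or the gripper's body presses on something with over 40 N, if the wrist force passes 120 N, or if a joint passes its speed limit or range.

## Working session

There is one attempt and no reset: what is moved stays moved. The work goes in short steps, Python scripts to look and compute and a tool call to move; the robot and the scene stay as the last step left them, time stands still between calls to the robot, and variables do not carry over. Pictures are saved under pics/ and viewed, about 8 in all and at most 12, crops included, and the job is handed in when it is done.

Besides the shell and the picture viewer there is one more tool, called after ">>>" as name([rows], argument=value, ...), one row to a line, values as JSON. play_rows: Moves the arm, as the interface text tells. Its arguments: {"type":"object","properties":{"commands":{"type":"array"},"squeeze":{"type":"number"}},"required":["commands"]}

```bash
mkdir -p pics; python3 - <<'E'
from station import sensors, vision, manip
import cv2, numpy as np
s=sensors.get_state(); print(s['eef_pos'],s['tool_rot'],manip.pinch_z,s['time'],s['width'])
for n in('scene','top','wrist'):
    print(n,vision.camera_params(n))
    cv2.imwrite(f'pics/{n}0.png',vision.snapshot(n)[:,:,::-1])
a=cv2.imread('pics/scene0.png');b=cv2.imread('pics/top0.png')
E
```

```text
[ 0.29119036 -0.58061963  0.19536898] [-3.14037032e+00 -5.19750837e-05  4.64832889e-01] 0.0187 0.0 0.08521524173648673
scene {'vfov': 47.409552116606584, 'cx': 281.3144519683468, 'cy': 212.98281917835567, 'extrinsics': array([[-0.01335744, -0.74142248,  0.67090558,  1.14431052],
       [ 0.99983679, -0.00174113,  0.01798219,  0.1240748 ],
       [-0.01216427,  0.67103627,  0.74132473,  0.80062441],
       [ 0.        ,  0.        ,  0.        ,  1.        ]])}
top {'vfov': 53.232029210255476, 'cx': 278.06380704214655, 'cy': 204.83681479593128, 'extrinsics': array([[ 0.01908195,  0.98977198, -0.14137647,  0.36940256],
       [-0.99953958,  0.02222129,  0.02066007,  0.10858081],
       [ 0.02359033,  0.14091715,  0.9897403 ,  0.8167696 ],
       [ 0.        ,  0.        ,  0.        ,  1.        ]])}
wrist {'vfov': 65.70646984690485, 'cx': 284.97796422630586, 'cy': 209.5381165498854, 'T_tool_cam': array([[-5.94424972e-04,  9.50023173e-01,  3.12178824e-01,
         8.06014037e-02],
       [ 9.99999817e-01,  5.99750356e-04,  7.89551561e-05,
         4.86532230e-04],
       [-1.12220133e-04,  3.12178814e-01, -9.50023355e-01,
        -1.78326732e-01],
       [ 0.00000000e+00,  0.00000000e+00,  0.00000000e+00,
         1.00000000e+00]])}
```

View pics/top0.png

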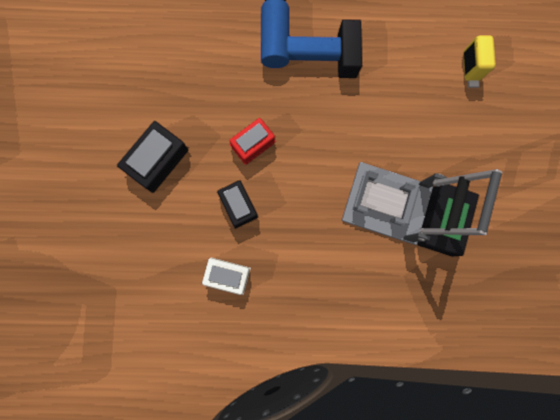

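View pics/scene0.png

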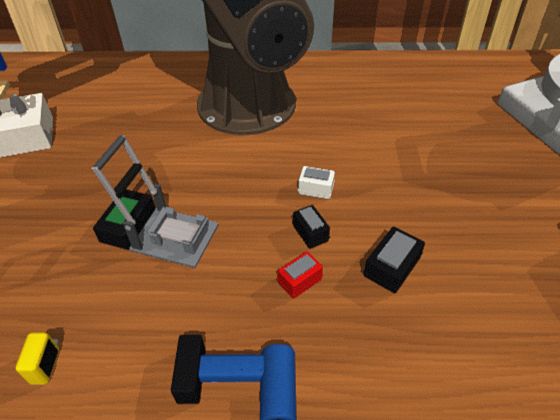

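The top view shows the black small pack at about (238,204), the large pack at (153,156), and the dock cradle at (385,200) with its hinge to the right. I'll enlarge both for the corners.

```bash
cat > h.py <<'E'
from station import sensors, vision, manip
import cv2, numpy as np
from scipy.spatial.transform import Rotation as R
def ray(name,u,v,T=None):
    p=vision.camera_params(name); f=210/np.tan(np.radians(p['vfov']/2))
    x,y=(u-p['cx'])/f,(v-p['cy'])/f
    if name=='wrist':
        r=np.hypot(x,y); k=np.sin(r)/max(r,1e-9); d=np.array([x*k,-y*k,-np.cos(r)]); M=T@p['T_tool_cam']
    else: d=np.array([x,-y,-1]); M=p['extrinsics']
    return M[:3,3],M[:3,:3]@d
def at(name,u,v,z,T=None):
    o,d=ray(name,u,v,T); return o+d*(z-o[2])/d[2]
def tool():
    s=sensors.get_state(); T=np.eye(4); T[:3,:3]=R.from_euler('xyz',s['tool_rot']).as_matrix(); T[:3,3]=s['eef_pos']; return T
def pix(name,P,T=None):
    p=vision.camera_params(name); f=210/np.tan(np.radians(p['vfov']/2))
    M=p['extrinsics'] if name!='wrist' else T@p['T_tool_cam']
    c=np.linalg.inv(M)@np.append(P,1); x,y,z=c[0],-c[1],-c[2]; h=np.hypot(x,y)
    k=f/z if name!='wrist' else f*np.arctan2(h,z)/max(h,1e-9)
    return p['cx']+x*k,p['cy']+y*k
E
python3 - <<'E'
import cv2,numpy as np
b=cv2.imread('pics/top0.png')
c=cv2.resize(b[150:270,335:515],None,fx=4.4,fy=4.4,interpolation=2)
cv2.imwrite('pics/crop1.png',c); print(c.shape)
d=cv2.resize(b[170:240,205:275],None,fx=4,fy=4,interpolation=2)
cv2.imwrite('pics/c2.png',d)
# rail & body of the small pack
g=b[170:240,205:275].astype(int); 
from h import *
m=((g.max(2)-g.min(2)<25)&(g.min(2)>90)).astype(np.uint8)
n,l,s,ce=cv2.connectedComponentsWithStats(m); i=1+np.argmax(s[1:,4]); print(s[i],ce[i])
ys,xs=np.where(l==i); r=cv2.minAreaRect(np.c_[xs,ys].astype(np.float32)); print(r)
q=cv2.boxPoints(r)+[205,170]; Q=np.array([at('top',*p,.054) for p in q]); print(Q, Q.mean(0)); print(np.linalg.norm(np.diff(Q,axis=0),axis=1))
E
```

```text
(528, 792, 3)
[ 18  16  27  33 473] [31.40169133 31.8012685 ]
((31.400005340576172, 31.799999237060547), (30.410520553588867, 15.205260276794434), 63.43495178222656)
[[0.5006904  0.19490118 0.054     ]
 [0.51400909 0.17033701 0.054     ]
 [0.46395369 0.14381019 0.054     ]
 [0.45090025 0.16824906 0.054     ]] [0.48238836 0.16932436 0.054     ]
[0.02794255 0.05664994 0.02770651]
```

View pics/crop1.png

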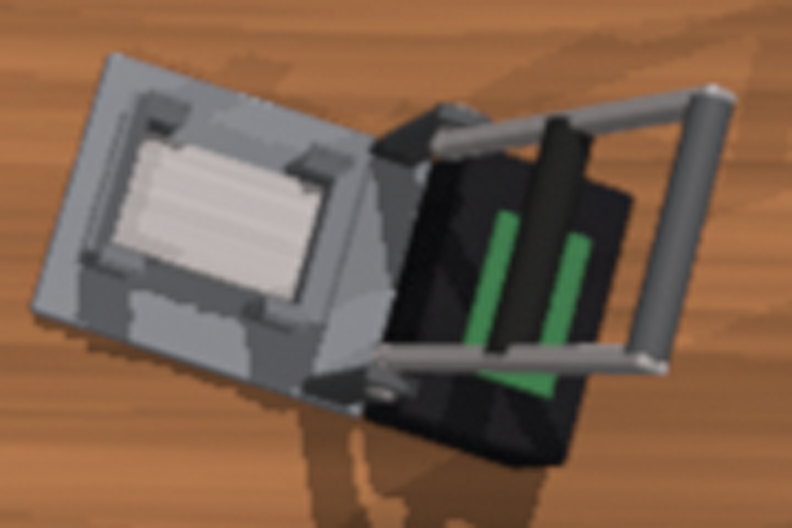

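```bash
python3 - <<'E'
from h import *
f=lambda u,v,z: at('top',335+u/4.4,150+v/4.4,z)
P=np.array([f(*p,.030) for p in[(150,140),(325,190),(295,300),(112,243)]]); print(P,P.mean(0),np.linalg.norm(np.diff(P,axis=0),axis=1))
# pocket lips inner-top corners
for a,b in [((150,140),(325,190)),((112,243),(295,300)),((110,243),(150,140)),((295,300),(325,190))]:
    d=f(*b,.03)-f(*a,.03); print(np.degrees(np.arctan2(d[1],d[0])))
# base plate corners on thin plate
for p in [(112,55),(35,308),(362,412)]: print(p,f(*p,.008))
# bar: solve hinge angle; bar ends along the ray
for ang in np.radians([90,100,110,120,125]):
    # candidate: dock frame yaw unknown -> print bar mid ray
    pass
o,d=ray('top',335+681/4.4,150+228/4.4)
for z in(.12,.16,.18,.19,.2,.21): print(z,o+d*(z-o[2])/d[2])
E
```

```text
[[ 0.53039086 -0.08193735  0.03      ]
 [ 0.51000565 -0.15839304  0.03      ]
 [ 0.46145063 -0.14411235  0.03      ]
 [ 0.48455982 -0.06486282  0.03      ]] [ 0.49660174 -0.11232639  0.03      ] [0.07912667 0.05061154 0.08255012]
-104.92933574762368
-106.25669850767959
-21.374146070484297
-16.389324365273215
(112, 55) [ 0.57359798 -0.07046389  0.008     ]
(35, 308) [ 0.45794918 -0.03522281  0.008     ]
(362, 412) [ 0.41498595 -0.1797876   0.008     ]
0.12 [ 0.48221018 -0.26623498  0.12      ]
0.16 [ 0.47573414 -0.24471763  0.16      ]
0.18 [ 0.47249612 -0.23395896  0.18      ]
0.19 [ 0.47087712 -0.22857962  0.19      ]
0.2 [ 0.46925811 -0.22320029  0.2       ]
0.21 [ 0.4676391  -0.21782095  0.21      ]
```

Checks agree: the rail measures 56.6 x 27.9 mm, and the platform's visible area is about 81 x 50 mm. The dock yaw is about -106°, and the bar sits about 140 mm from the hinge at z≈0.217. Next I work out the route over the pack.

```bash
cat >> h.py <<'E'
def go(x,y,z,yaw=None,T=None):
    """tool-frame shift (mm) and turn from T to world target"""
    T=tool() if T is None else T
    d=T[:3,:3].T@(np.array([x,y,z])-T[:3,3])*1000
    t=0 if yaw is None else -((yaw-np.arctan2(T[1,0],T[0,0])+np.pi)%(2*np.pi)-np.pi)
    print('go',(x,y,z),d.round(1),round(t,3))
E
python3 -c "
from h import *
go(.40,-.50,.31);go(.53,-.20,.31,.487);go(.482,.169,.20,.487)"
```

```text
go (0.4, -0.5, 0.31) [ 133.4  -23.5 -114.5] 0
go (0.53, -0.2, 0.31) [ 384.1 -233.4 -114.2] -0.022
go (0.482, 0.169, 0.2) [ 506.6 -584.7   -3.9] -0.022
```

>>> play_rows([
  [[133, -24, -115, 0, 100], [133, -24, -115, 0, 100], [133, -24, -115, 0, 100], [133, -24, -115, 0, 100], [384, -233, -115, -0.022, 100], [384, -233, -115, -0.022, 100], [384, -233, -115, -0.022, 100], [384, -233, -115, -0.022, 100]],
])

```text
time: 0.82
eef_pos: [0.4618, -0.3511, 0.3075]
tool_rot: [-3.141, 0.0, 0.486]
force: [1.7, -0.6, -0.3]
width: 0.0856
```

```bash
python3 -c "
from h import *
s=sensors.get_state();print(s['joints'],s['time'],s['eef_pos'])
go(.53,-.20,.31,.487);go(.51,.05,.31,.487);go(.482,.169,.20,.487)"
```

```text
[-7.02376573e-01  2.87392809e-01  1.61490869e+00  4.09346471e-05
  1.23943677e+00  3.81920126e-01] 0.8167 [ 0.46177802 -0.35111383  0.30746107]
go (0.53, -0.2, 0.31) [ 131.  -101.7   -2.5] -0.001
go (0.51, 0.05, 0.31) [ 230.2 -332.    -2.5] -0.001
go (0.482, 0.169, 0.2) [ 261.  -450.3  107.5] -0.001
```

>>> play_rows([
  [[230, -332, -2, 0, 100], [230, -332, -2, 0, 100], [230, -332, -2, 0, 100], [230, -332, -2, 0, 100], [230, -332, -2, 0, 100], [230, -332, -2, 0, 100], [230, -332, -2, 0, 100], [230, -332, -2, 0, 100]],
])

```text
time: 1.48
eef_pos: [0.5007, -0.02, 0.3092]
tool_rot: [3.142, -0.0, 0.487]
force: [1.6, -0.3, 1.0]
width: 0.0855
```

```bash
python3 -c "
from h import *
go(.482,.169,.16,.487)"
```

```text
go (0.482, 0.169, 0.16) [  71.8 -175.8  149.2] -0.0
```

>>> play_rows([
  [[72, -176, 149, 0, 100], [72, -176, 149, 0, 100], [72, -176, 149, 0, 100], [72, -176, 149, 0, 100], [72, -176, 149, 0, 100], [72, -176, 149, 0, 100], [72, -176, 149, 0, 100], [72, -176, 149, 0, 100]],
])

```text
time: 2.15
eef_pos: [0.4812, 0.1681, 0.159]
tool_rot: [-3.141, 0.003, 0.489]
force: [-0.1, -0.6, 0.2]
width: 0.0853
```

```bash
python3 - <<'E'
from h import *
T=tool(); b=vision.snapshot('wrist')[:,:,::-1].copy(); print(T[:3,3])
cv2.imwrite('pics/w1.png',b)
g=b.astype(int); u,v=pix('wrist',np.array([.482,.169,.054]),T); print(u,v)
go(.482,.169,.016,.487)
E
```

```text
[0.48118418 0.16811979 0.15897049]
284.0716693657424 194.9237667462039
go (0.482, 0.169, 0.016) [  0.8  -1.4 143.9] 0.001
```

View pics/w1.png

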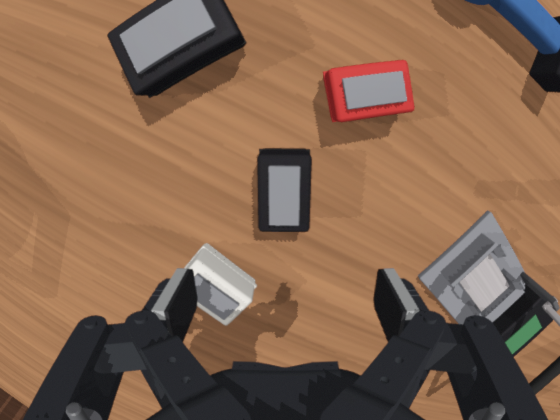

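The wrist view has the rail centred at (284,195), exactly as predicted and aligned with the tool. Nothing stands near the finger paths, so I descend and grip.

>>> play_rows([
  [[1, -1, 144, 0, 100], [1, -1, 144, 0, 100], [1, -1, 144, 0, 100], [1, -1, 144, 0, 100], [1, -1, 144, 0, 100], [1, -1, 144, 0, 100], [1, -1, 144, 0, 50], [1, -1, 144, 0, 40]],
], squeeze=50)

```text
time: 2.87
eef_pos: [0.4845, 0.1686, 0.0182]
tool_rot: [3.141, -0.003, 0.486]
force: [0.3, 0.3, -0.5]
width: 0.0637
```

>>> play_rows([
  [[0, 0, 0, 0, 30], [0, 0, 0, 0, 30], [0, 0, 0, 0, 30], [0, 0, 0, 0, 30], [0, 0, 0, 0, 30], [0, 0, 0, 0, 30]],
])

```text
time: 3.37
eef_pos: [0.4832, 0.169, 0.017]
tool_rot: [3.142, -0.001, 0.487]
force: [-1.9, 3.3, 12.2]
width: 0.0264
```

```bash
python3 - <<'E'
from h import *
s=sensors.get_state(); print(s['width'],s['force'],s['eef_pos'],s['tau'])
b=vision.snapshot('wrist')[:,:,::-1]; a=vision.snapshot('scene')[:,:,::-1]
c=cv2.resize(a[130:330,230:450],(440,400))
cv2.imwrite('pics/w2.png',np.hstack([cv2.resize(b[:,80:480],(360,400)),c]))
E
```

```text
0.026364035882592042 [-1.90927347  3.34332183 12.24577283] [0.48322423 0.16904821 0.01698623] [-2.21264586e+00 -7.62361622e+01 -2.13190019e+01 -7.46884961e-01
 -5.15083764e-01 -1.60981331e-02]
```

View pics/w2.png

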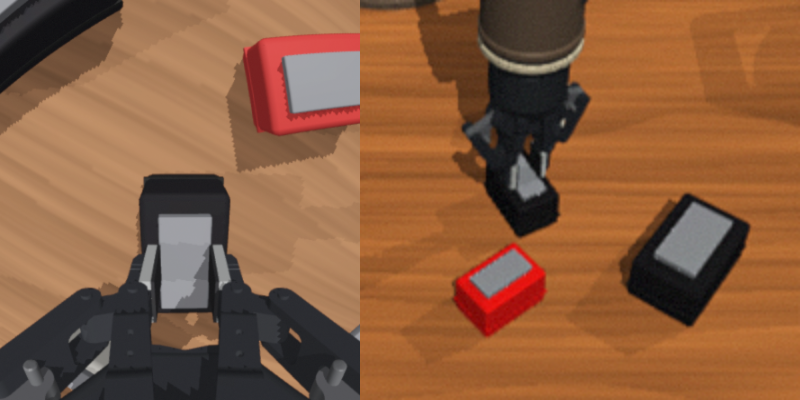

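```bash
python3 - <<'E'
from h import *
T=tool(); c=np.array([.4824,.1693]); a=.487; ax=np.array([np.cos(a),np.sin(a)]); ay=np.array([-np.sin(a),np.cos(a)])
for n,l,w,z in [('rail',28,14,54),('body',38,25,48)]:
  for s in(1,-1):
    for t in(1,-1): print(n,s,t,np.round(pix('wrist',np.append(c+ax*s*l/1e3+ay*t*w/1e3,z/1e3),T),0))
# what height makes the rail's 28 mm look 61 px?
for z in(.03,.054,.07,.09): 
  p=[np.array(pix('wrist',np.append(c+ax*.028+ay*t*.014,z),T)) for t in(1,-1)]; print(z,p)
# pinch & tip px
for z in (0,-.0187,-.03): print(pix('wrist',(T@[0,.0132,z,1])[:3],T),pix('wrist',(T@[0,-.0132,z,1])[:3],T))
E
```

```text
rail 1 1 [253. 223.]
rail 1 -1 [313. 223.]
rail -1 1 [257. 320.]
rail -1 -1 [309. 320.]
body 1 1 [230. 199.]
body 1 -1 [335. 199.]
body -1 1 [240. 327.]
body -1 -1 [327. 327.]
0.03 [array([256.76204885, 207.55221514]), array([309.07235587, 207.51345249])]
0.054 [array([252.54812907, 223.2743802 ]), array([312.68973056, 223.24402267])]
0.07 [array([249.0080298 , 236.62298853]), array([315.73073284, 236.60587663])]
0.09 [array([243.42610206, 257.94147556]), array([320.52996185, 257.95901631])]
(np.float64(306.1426704136654), np.float64(244.2629892145981)) (np.float64(262.25514212193036), np.float64(244.2810631316816))
(np.float64(308.179825544067), np.float64(258.2381660832879)) (np.float64(260.07643128809514), np.float64(258.25326410566873))
(np.float64(309.59380767042035), np.float64(268.02116959527405)) (np.float64(258.56442823664906), np.float64(268.0332940603201))
```

```bash
python3 - <<'E'
from h import *
b=vision.snapshot('wrist')[:,:,::-1]; a=vision.snapshot('scene')[:,:,::-1]
cv2.imwrite('pics/w3.png',np.hstack([cv2.resize(b[180:380,200:380],(400,444)),cv2.resize(a[170:260,275:355],(395,444),interpolation=2)]))
E
```

```text
(no output)
```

View pics/w3.png

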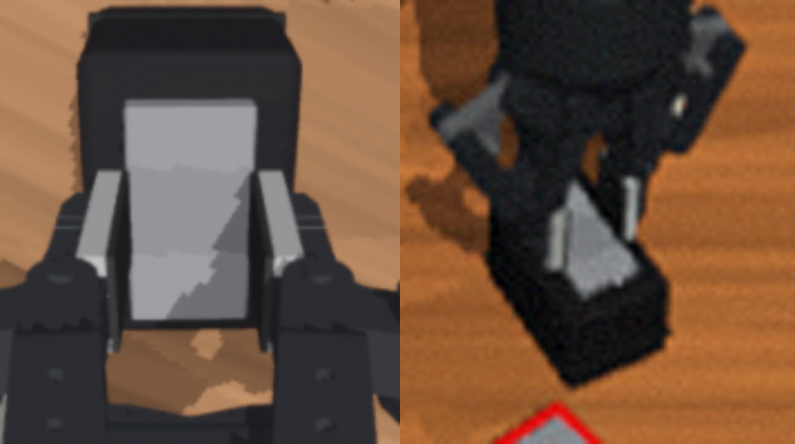

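```bash
python3 - <<'E'
from h import *
T=tool()
for x in(.011,):
  for y,zs in((.0427,(0,-.013,-.03,-.05)),(.0132,(0,-.0187,-.03,-.04,-.05,-.06,-.07))):
    for z in zs: print(x,y,z,np.round(pix('wrist',(T@[x,y,z,1])[:3],T),0))
E
```

```text
0.011 0.0427 0 [356. 227.]
0.011 0.0427 -0.013 [360. 235.]
0.011 0.0427 -0.03 [367. 248.]
0.011 0.0427 -0.05 [377. 266.]
0.011 0.0132 0 [307. 227.]
0.011 0.0132 -0.0187 [309. 240.]
0.011 0.0132 -0.03 [310. 249.]
0.011 0.0132 -0.04 [312. 258.]
0.011 0.0132 -0.05 [313. 268.]
0.011 0.0132 -0.06 [315. 279.]
0.011 0.0132 -0.07 [317. 292.]
```

The wrist pictures show the real finger ends about 30–37 mm behind the nominal TCP: the open tip is seen at tool z≈-50 mm, where -13 was expected. The camera and pack projections agree with each other. So the fingers have closed on the rail. I'll open, back up, then go lower step by step while watching the force.

>>> play_rows([
  [[0, 0, 0, 0, 45], [0, 0, -15, 0, 60], [0, 0, -25, 0, 100], [0, 0, -25, 0, 100], [0, 0, -25, 0, 100], [0, 0, -25, 0, 100], [0, 0, -25, 0, 100], [0, 0, -25, 0, 100]],
])

```text
time: 4.23
eef_pos: [0.4825, 0.1685, 0.0407]
tool_rot: [-3.141, 0.001, 0.487]
force: [0.6, 0.2, 0.1]
width: 0.0853
```

```bash
python3 - <<'E'
from h import *
T=tool(); s=sensors.get_state(); print(s['eef_pos'],s['force'],s['width'],s['time'])
b=vision.snapshot('wrist')[:,:,::-1]; t=vision.snapshot('top')[:,:,::-1]
cv2.imwrite('pics/w4.png',b); cv2.imwrite('pics/t4.png',t)
print(pix('wrist',np.array([.4824,.1693,.054]),T))
g=b.astype(int); m=((g.max(2)-g.min(2)<30)&(g.min(2)>110)).astype(np.uint8); m[:190]=0;m[340:]=0;m[:,:225]=0;m[:,345:]=0
n,l,st,ce=cv2.connectedComponentsWithStats(m); i=1+np.argmax(st[1:,4]); print(st[i],ce[i])
go(.4824,.1693,.002,.487)
E
```

```text
[0.48246438 0.16845619 0.04069878] [0.55071981 0.16303512 0.13713136] 0.08534155675650995 4.2333
(np.float64(282.76209368809214), np.float64(253.5011895750054))
[ 257  209   52   89 4334] [282.34771574 252.10729119]
go (0.4824, 0.1693, 0.002) [ 0.3 -0.8 38.8] -0.0
```

View pics/w4.png

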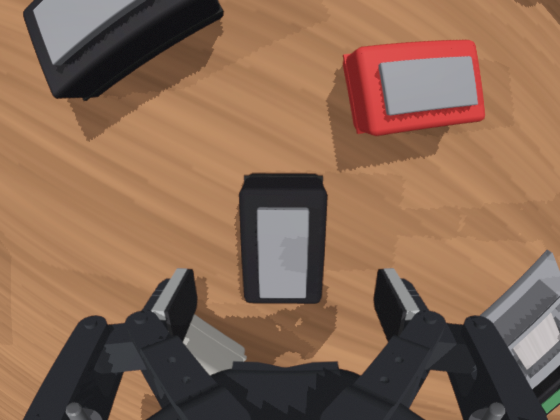

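Pack undisturbed: its rail is at (282,252), and (283,253) was predicted. I descend in steps.

>>> play_rows([
  [[0, -1, 15, 0, 100], [0, -1, 25, 0, 100], [0, -1, 32, 0, 100], [0, -1, 39, 0, 100], [0, -1, 39, 0, 100], [0, -1, 39, 0, 100]],
])

```text
time: 4.83
eef_pos: [0.482, 0.1693, 0.0018]
tool_rot: [-3.141, 0.001, 0.487]
force: [-0.9, 0.4, 1.8]
width: 0.0854
```

>>> play_rows([
  [[0, 0, 4, 0, 100], [0, 0, 8, 0, 100], [0, 0, 10, 0, 100], [0, 0, 10, 0, 100]],
])

```text
time: 5.17
eef_pos: [0.4821, 0.1694, -0.0082]
tool_rot: [-3.142, 0.0, 0.487]
force: [-0.4, 0.2, 0.1]
width: 0.0856
```

>>> play_rows([
  [[0, 0, 0, 0, 60], [0, 0, 0, 0, 40], [0, 0, 0, 0, 40], [0, 0, 0, 0, 40], [0, 0, 0, 0, 40], [0, 0, 0, 0, 40], [0, 0, 0, 0, 40]],
], squeeze=40)

```text
time: 5.75
eef_pos: [0.4824, 0.1695, -0.0075]
tool_rot: [3.142, -0.0, 0.487]
force: [-1.7, 0.2, 4.7]
width: 0.0493
```

Gripped: 49.3 mm across the 50 mm body. I lift, and go beside the dock for a close look while turning to the dock's axis.

>>> play_rows([
  [[0, 0, -10, 0, 40], [0, 0, -40, 0, 40], [0, 0, -80, 0, 40], [0, 0, -120, 0, 40], [0, 0, -160, 0, 40], [0, 0, -180, 0, 40], [0, 0, -180, 0, 40], [0, 0, -180, 0, 40]],
], squeeze=60)

```text
time: 6.42
eef_pos: [0.4827, 0.1696, 0.1735]
tool_rot: [3.141, -0.003, 0.487]
force: [-0.4, 0.2, -3.4]
width: 0.0485
```

```bash
python3 -c "
from h import *
s=sensors.get_state();print(s['width'],s['force'])
go(.61,-.18,.17,1.29)"
```

```text
0.04854299604904815 [-0.38561731  0.16784467 -3.36358666]
go (0.61, -0.18, 0.17) [-51.1 368.5   3.6] -0.803
```

>>> play_rows([
  [[-6, 46, 3, -0.1, 40], [-12, 92, 3, -0.2, 40], [-18, 130, 3, -0.3, 40], [-24, 172, 3, -0.4, 40], [-30, 215, 3, -0.5, 40], [-36, 255, 3, -0.6, 40], [-42, 295, 3, -0.7, 40], [-48, 335, 3, -0.8, 40]],
])

```text
time: 7.08
eef_pos: [0.5924, -0.1419, 0.1671]
tool_rot: [-3.138, -0.0, 1.292]
force: [1.3, 0.1, -3.1]
width: 0.0486
```

>>> play_rows([
  [[0, 30, 0, 0, 40], [0, 30, 0, 0, 40], [0, 30, 0, 0, 40], [0, 30, 0, 0, 40]],
])

```text
time: 7.42
eef_pos: [0.6206, -0.148, 0.1671]
tool_rot: [-3.138, -0.0, 1.286]
force: [-0.7, 0.2, -3.4]
width: 0.0487
```

```bash
python3 - <<'E'
from h import *
T=tool(); print(T.round(3).tolist())
b=vision.snapshot('wrist')[:,:,::-1]; cv2.imwrite('pics/w5.png',cv2.resize(b[:,:],(784,588),interpolation=2)); np.save('T5.npy',T)
print([np.round(np.array(pix('wrist',np.array([.4966,-.1123,z]),T))*1.4) for z in(0.03,.049)])
E
```

```text
[[0.281, 0.96, -0.004, 0.621], [0.96, -0.281, 0.001, -0.148], [0.0, -0.004, -1.0, 0.167], [0.0, 0.0, 0.0, 1.0]]
[array([227., 264.]), array([218., 271.])]
```

View pics/w5.png

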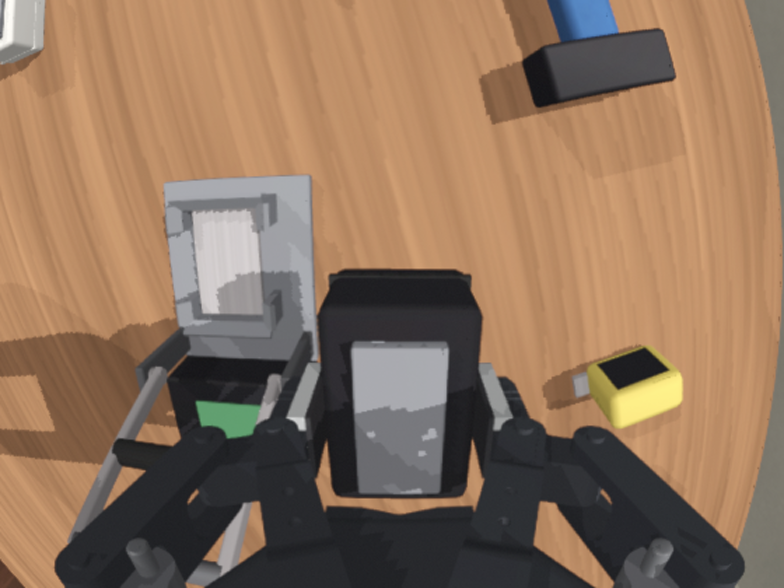

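```bash
python3 - <<'E'
from h import *
T=np.load('T5.npy'); f=lambda u,v,z: at('wrist',u/1.4,v/1.4,z,T)
P=np.array([f(*p,.03) for p in[(193,212),(258,207),(263,315),(200,315)]]); print(P.round(4),P.mean(0).round(4),np.linalg.norm(np.diff(P,axis=0),axis=1).round(4))
B=np.array([f(*p,.008) for p in[(165,183),(312,175),(315,360)]]); print(B.round(4),B[:2].mean(0))
d=B[0]-B[1]; print('y-axis ang',np.degrees(np.arctan2(d[1],d[0])), np.linalg.norm(d)); d=B[2]-B[1]; print('x ang',np.degrees(np.arctan2(d[1],d[0])))
# wall-top outer/inner corners z=.049 : posts
for p in [(168,207),(275,195),(283,290),(270,335),(190,335),(168,235)]: print(p,f(*p,.049).round(4))
# held pack: rail top corners, assume upright; rail z rel
for z in(.24,.235,.23):
  p,q=[f(u,343,z) for u in(353,447)]; print(z,np.linalg.norm(p-q))
E
```

```text
[[ 0.4844 -0.0662  0.03  ]
 [ 0.5354 -0.0797  0.03  ]
 [ 0.5093 -0.1582  0.03  ]
 [ 0.4571 -0.1437  0.03  ]] [ 0.4965 -0.112   0.03  ] [0.0527 0.0827 0.0541]
[[ 0.4572 -0.0348  0.008 ]
 [ 0.576  -0.0706  0.008 ]
 [ 0.5281 -0.2142  0.008 ]] [ 0.51658789 -0.05267964  0.008     ]
y-axis ang 163.24612420900897 0.12405464313631297
x ang -108.45285770332751
(168, 207) [ 0.4759 -0.0562  0.049 ]
(275, 195) [ 0.5561 -0.0754  0.049 ]
(283, 290) [ 0.5387 -0.1396  0.049 ]
(270, 335) [ 0.5166 -0.169   0.049 ]
(190, 335) [ 0.4527 -0.152   0.049 ]
(168, 235) [ 0.468  -0.0752  0.049 ]
0.24 0.023960384150978706
0.235 0.025096228027369664
0.23 0.02623207190376072
```

Both cameras agree on the dock centre, about (0.4965–0.499, -0.112), and yaw, about -106.3°. The pack hangs upright and aligned. I move over the cradle.

```bash
python3 -c "
from h import *
go(.498,-.112,.15,1.285)"
```

```text
go (0.498, -0.112, 0.15) [-1.000e-01 -1.277e+02  1.800e+01] 0.002
```

>>> play_rows([
  [[0, -35, 5, 0, 40], [0, -70, 5, 0, 40], [0, -105, 10, 0, 40], [0, -128, 18, 0, 40], [0, -128, 18, 0, 40], [0, -128, 18, 0, 40], [0, -128, 18, 0, 40]],
])

```text
time: 8.05
eef_pos: [0.4996, -0.1123, 0.1515]
tool_rot: [3.141, -0.0, 1.287]
force: [0.1, -0.0, -2.0]
width: 0.0484
```

```bash
python3 - <<'E'
from h import *
s=sensors.get_state(); print(s['eef_pos'],s['tool_rot'],s['force'],s['time'])
go(.498,-.112,.07,1.285);go(.498,-.112,.024,1.285)
a=vision.snapshot('scene')[:,:,::-1]; b=vision.snapshot('wrist')[:,:,::-1]
cv2.imwrite('pics/w6.png',np.hstack([cv2.resize(a[110:280,80:240],(400,425),interpolation=2),cv2.resize(b[130:330,190:380],(400,425),interpolation=2)]))
E
```

```text
[ 0.49964056 -0.11225386  0.15148585] [ 3.14077141e+00 -1.66058730e-05  1.28748420e+00] [ 0.14504708 -0.04344836 -1.99905115] 8.05
go (0.498, -0.112, 0.07) [-0.2 -1.7 81.5] 0.002
go (0.498, -0.112, 0.024) [ -0.2  -1.8 127.5] 0.002
```

View pics/w6.png

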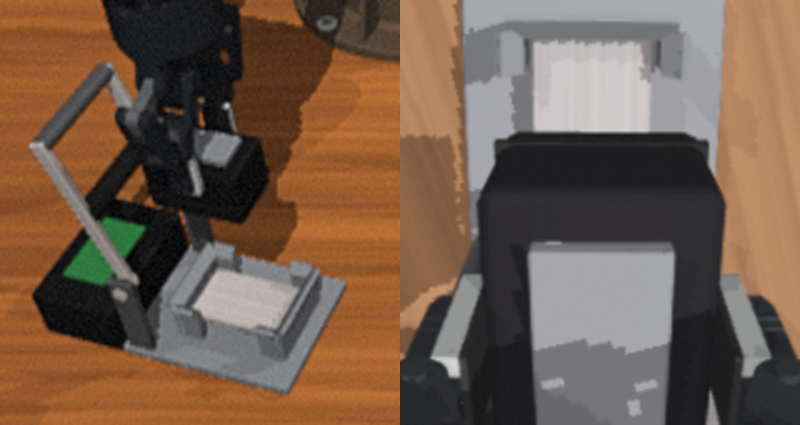

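In the wrist view the dock's centreline is at crop column 591, against 600 for the tool. It needs 3–4 mm toward tool -y, which matches the platform estimate (0.4965). Corrected, I lower in stages.

>>> play_rows([
  [[0, -3.5, 20, 0, 40], [0, -3.5, 50, 0, 40], [0, -3.5, 75, 0, 40], [0, -3.5, 90, 0, 40], [0, -3.5, 95, 0, 40], [0, -3.5, 95, 0, 40]],
])

```text
time: 8.65
eef_pos: [0.4957, -0.1115, 0.055]
tool_rot: [-3.139, -0.0, 1.287]
force: [-0.4, -0.1, -2.4]
width: 0.0485
```

>>> play_rows([
  [[0, 0, 8, 0, 40], [0, 0, 16, 0, 40], [0, 0, 24, 0, 40], [0, 0, 30, 0, 40], [0, 0, 32, 0, 40], [0, 0, 32, 0, 40]],
])

```text
time: 9.15
eef_pos: [0.4957, -0.1116, 0.0236]
tool_rot: [-3.141, -0.0, 1.287]
force: [-0.9, -0.3, -2.8]
width: 0.0484
```

```bash
python3 - <<'E'
from h import *
s=sensors.get_state(); print(s['eef_pos'],s['tool_rot'],s['force'],s['ft_torque'],s['width'],s['time'])
E
```

```text
[ 0.49565805 -0.11156533  0.02362649] [-3.14071928e+00 -1.06065692e-05  1.28673329e+00] [-0.90483666 -0.30155072 -2.84862661] [0.10026328 0.03922942 0.01743395] 0.048390756806519615 9.15
```

>>> play_rows([
  [[0, 0, 1, 0, 50], [0, 0, 1, 0, 65], [0, 0, 1, 0, 80], [0, 0, 1, 0, 80], [0, 0, -10, 0, 80], [0, 0, -45, 0, 80], [0, 0, -85, 0, 80], [0, 0, -125, 0, 80]],
])

```text
time: 9.82
eef_pos: [0.4952, -0.1114, 0.1505]
tool_rot: [-3.14, -0.0, 1.287]
force: [2.2, -1.2, -0.6]
width: 0.0683
```

```bash
python3 - <<'E'
from h import *
s=sensors.get_state(); print(s['eef_pos'],s['force'],s['width'],s['time'])
b=vision.snapshot('wrist')[:,:,::-1]; a=vision.snapshot('scene')[:,:,::-1]
cv2.imwrite('pics/w7.png',np.hstack([cv2.resize(a[110:280,80:240],(400,425),interpolation=2),cv2.resize(b[100:300,190:380],(400,425),interpolation=2)]))
print(np.round((np.array(pix('wrist',[.4957,-.1116,.084],tool()))-[190,100])*2.115))
E
```

```text
[ 0.49523309 -0.11142956  0.15050748] [ 2.21886476 -1.18958457 -0.63271686] 0.06829174038788399 9.8167
[187. 227.]
```

View pics/w7.png

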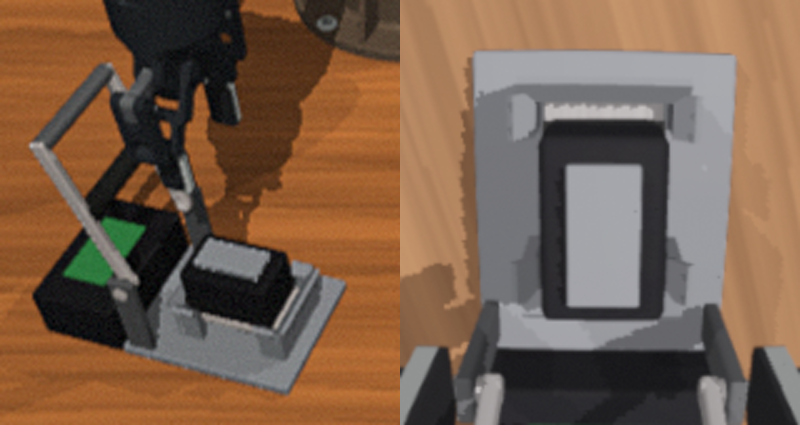

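The pack stands in the cradle, upright and seated. Next is the clamp: shut the fingers, rise above the bar, go behind it, and push it over.

>>> play_rows([
  [[0, 0, -40, 0, 60], [0, 0, -80, 0, 30], [0, 0, -112, 0, 0], [-30, 0, -112, 0, 0], [-70, 0, -112, 0, 0], [-110, 0, -112, 0, 0], [-148, 0, -112, 0, 0], [-148, 0, -112, 0, 0]],
], squeeze=60)

```text
time: 10.58
eef_pos: [0.453, -0.2591, 0.2613]
tool_rot: [3.141, 0.002, 1.284]
force: [-0.4, 0.6, 0.3]
width: 0.0
```

>>> play_rows([
  [[0, 0, 0, 0, 0], [0, 0, 0, 0, 0], [0, 0, 0, 0, 0]],
])

```text
time: 10.83
eef_pos: [0.4547, -0.2528, 0.2611]
tool_rot: [-3.141, -0.0, 1.287]
force: [-0.2, 0.8, 0.9]
width: -0.0001
```

```bash
python3 - <<'E'
from h import *
s=sensors.get_state(); print(s['eef_pos'],s['force'],s['width'],s['time'],s['joints'])
o=np.array([.4965,-.112]); ex=np.array([-.281,-.960]); print('dock x',(s['eef_pos'][:2]-o)@ex)
a=vision.snapshot('scene')[:,:,::-1]; t=vision.snapshot('top')[:,:,::-1]
cv2.imwrite('pics/w8.png',np.hstack([cv2.resize(a[80:280,60:240],(400,444),interpolation=2),cv2.resize(t[130:290,350:500],(400,427),interpolation=2)[:444] if 0 else cv2.resize(t[130:290,350:494],(400,444),interpolation=2)]))
E
```

```text
[ 0.45466146 -0.25284442  0.26107744] [-0.23373485  0.79017755  0.85976397] -7.597137402170888e-05 10.8333 [-5.66006764e-01  2.32371606e-01  1.80816796e+00  2.92869346e-04
  1.10131994e+00 -2.82767593e-01]
dock x 0.14696727055383382
```

View pics/w8.png

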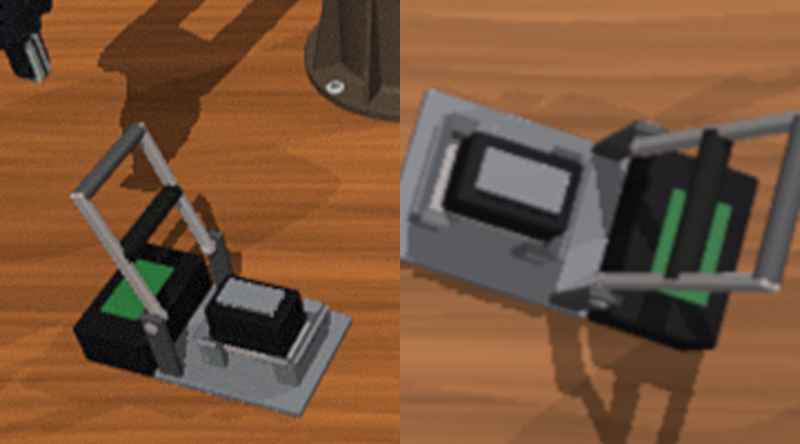

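```bash
python3 - <<'E'
from h import *
for z in(.26,.28,.29,.30): print(z,pix('scene',np.array([.4547,-.2528,z])))
o=np.array([.4965,-.112]); ex=np.array([-.281,-.960])
for a in(5,10,14,18,25):
  r=np.radians(a); P=np.append(o+ex*(.072+.14*np.sin(r)),.081+.14*np.cos(r)); print(a,P.round(3),pix('scene',P),pix('top',P))
E
```

```text
0.26 (np.float64(82.88951459651099), np.float64(130.99661575123287))
0.28 (np.float64(79.3141890863231), np.float64(122.07147135988473))
0.29 (np.float64(77.47964173329899), np.float64(117.49186036450851))
0.3 (np.float64(75.61273533673008), np.float64(112.83147095184391))
5 [ 0.473 -0.193  0.22 ] (np.float64(118.96943205254576), np.float64(154.1121919528657)) (np.float64(476.39456268257464), np.float64(196.84567843961347))
10 [ 0.469 -0.204  0.219] (np.float64(113.42806837975544), np.float64(153.5634315258804)) (np.float64(483.84284457579486), np.float64(199.49834135404757))
14 [ 0.467 -0.214  0.217] (np.float64(109.20168568432697), np.float64(153.44965026136438)) (np.float64(489.42312071261756), np.float64(201.66248883085146))
18 [ 0.464 -0.223  0.214] (np.float64(105.18613296614532), np.float64(153.6222743169798)) (np.float64(494.62125657780945), np.float64(203.84473250224568))
25 [ 0.46  -0.238  0.208] (np.float64(98.7329992688903), np.float64(154.59782856191924)) (np.float64(502.6903355109456), np.float64(207.65429737215058))
```

Lean of 14° is confirmed by both cameras, and the shut tip is about 35 mm above the nominal TCP. I descend behind the bar, then push.

>>> play_rows([
  [[0, 0, 35, 0, 0], [0, 0, 70, 0, 0], [0, 0, 90, 0, 0], [0, 0, 98, 0, 0], [0, 0, 98, 0, 0], [0, 0, 98, 0, 0]],
])

```text
time: 11.43
eef_pos: [0.4551, -0.2535, 0.1638]
tool_rot: [3.141, 0.0, 1.288]
force: [0.5, -0.1, -0.3]
width: 0.0002
```

>>> play_rows([
  [[10, 0, 0, 0, 0], [18, 0, 0, 0, 0], [26, 0, 0, 0, 0], [34, 0, 0, 0, 0], [42, 0, 0, 0, 0], [50, 0, 0, 0, 0], [58, 0, 0, 0, 0], [64, 0, 0, 0, 0]],
])

```text
time: 12.1
eef_pos: [0.4738, -0.1921, 0.1645]
tool_rot: [3.139, 0.001, 1.288]
force: [-0.0, -6.9, 4.3]
width: 0.0001
```

>>> play_rows([
  [[8, 0, 0, 0, 0], [16, 0, 0, 0, 0], [24, 0, 0, 0, 0], [32, 0, 0, 0, 0], [40, 0, 0, 0, 0], [48, 0, 0, 0, 0], [56, 0, 0, 0, 0], [64, 0, 0, 0, 0]],
])

```text
time: 12.77
eef_pos: [0.4899, -0.1306, 0.1633]
tool_rot: [-3.141, 0.001, 1.288]
force: [-3.2, -11.3, -10.8]
width: 0.0003
```

```bash
python3 - <<'E'
from h import *
s=sensors.get_state(); o=np.array([.4965,-.112]); ex=np.array([-.281,-.960]); print('dock x',(s['eef_pos'][:2]-o)@ex,s['eef_pos'],s['force'],s['time'])
E
```

```text
dock x 0.019665681494915894 [ 0.48988987 -0.13055025  0.16325946] [ -3.21322417 -11.29204491 -10.81791947] 12.7667
```

>>> play_rows([
  [[-10, 0, 0, 0, 0], [-10, 0, -25, 0, 0], [-5, 0, -42, 0, 0], [20, 0, -42, 0, 0], [20, 0, -42, 0, 0], [20, 0, -30, 0, 0], [20, 0, -20, 0, 0], [20, 0, -14, 0, 0]],
])

```text
time: 13.43
eef_pos: [0.4954, -0.1117, 0.1762]
tool_rot: [-3.141, -0.0, 1.287]
force: [-0.5, -0.6, -0.7]
width: -0.0001
```

```bash
python3 - <<'E'
from h import *
s=sensors.get_state(); o=np.array([.4965,-.112]); ex=np.array([-.281,-.960]); x=(s['eef_pos'][:2]-o)@ex*1e3; print('dock x',x,s['eef_pos'],s['force'],s['time'])
for f in range(60,-1,-5):
  r=np.radians(f); print(f, np.round([x-(72-140*np.cos(r)), s['eef_pos'][2]*1e3-(81+140*np.sin(r)-28)],1))
a=vision.snapshot('scene')[:,:,::-1]; cv2.imwrite('pics/w9.png',cv2.resize(a[80:280,60:260],(600,600),interpolation=2))
E
```

```text
dock x 0.00657187701156893 [ 0.49541457 -0.11168913  0.17622228] [-0.46299911 -0.60371083 -0.72487559] 13.4333
60 [-2.  2.]
55 [8.3 8.5]
50 [18. 16.]
45 [27.  24.2]
40 [35.3 33.2]
35 [42.7 42.9]
30 [49.3 53.2]
25 [54.9 64.1]
20 [59.6 75.3]
15 [63.2 87. ]
10 [65.9 98.9]
5 [ 67.5 111. ]
0 [ 68.  123.2]
```

Above the bar now. I push down along its arc, with one row per 5° or so.

>>> play_rows([
  [[3, 0, 4, 0, 0], [8, 0, 8, 0, 0], [13, 0, 12, 0, 0], [18, 0, 16, 0, 0], [23, 0, 20, 0, 0], [27, 0, 24, 0, 0], [31, 0, 29, 0, 0], [35, 0, 33, 0, 0]],
])

```text
time: 14.15
eef_pos: [0.507, -0.0757, 0.1456]
tool_rot: [3.14, -0.004, 1.285]
force: [-2.6, 26.2, 30.4]
width: -0.0002
```

>>> play_rows([
  [[4, 0, 5, 0, 0], [7, 0, 10, 0, 0], [11, 0, 15, 0, 0], [14, 0, 20, 0, 0], [17, 0, 26, 0, 0], [20, 0, 31, 0, 0], [22, 0, 37, 0, 0], [24, 0, 42, 0, 0]],
])

```text
time: 14.82
eef_pos: [0.5141, -0.0546, 0.1027]
tool_rot: [3.139, -0.001, 1.286]
force: [2.0, 4.4, 9.1]
width: 0.0004
```

```bash
python3 - <<'E'
from h import *
s=sensors.get_state(); o=np.array([.4965,-.112]); ex=np.array([-.281,-.960]); x=(s['eef_pos'][:2]-o)@ex*1e3; print('dock x',x,s['eef_pos'],s['force'],s['time'])
a=vision.snapshot('scene')[:,:,::-1]; cv2.imwrite('pics/w10.png',cv2.resize(a[80:280,60:260],(600,600),interpolation=2))
E
```

```text
dock x -60.10168808005111 [ 0.51413344 -0.05455553  0.10267744] [2.04651952 4.38679081 9.12640598] 14.8167
```

>>> play_rows([
  [[2, 0, 7, 0, 0], [4, 0, 14, 0, 0], [5, 0, 21, 0, 0], [6, 0, 28, 0, 0], [7, 0, 35, 0, 0], [8, 0, 41, 0, 0], [8, 0, 46, 0, 0], [8, 0, 46, 0, 0]],
])

```text
time: 15.53
eef_pos: [0.5157, -0.0472, 0.0559]
tool_rot: [3.14, -0.001, 1.286]
force: [0.7, -0.2, 0.0]
width: 0.0001
```

>>> play_rows([
  [[0, 0, 2, 0, 0], [0, 0, 4, 0, 0], [0, 0, 4, 0, 0]],
])

```text
time: 15.78
eef_pos: [0.5157, -0.0472, 0.0525]
tool_rot: [3.14, -0.001, 1.286]
force: [0.8, 4.3, 6.5]
width: -0.0002
```

>>> play_rows([
  [[0, 0, 2, 0, 0], [0, 0, 3, 0, 0], [0, 0, 3, 0, 0]],
])

```text
time: 16.03
eef_pos: [0.516, -0.0472, 0.0513]
tool_rot: [3.139, -0.001, 1.286]
force: [-8.7, 5.6, 49.8]
width: -0.0004
```

>>> play_rows([
  [[0, 0, 2, 0, 0], [0, 0, 3, 0, 0], [0, 0, 3, 0, 0]],
])

```text
time: 16.28
eef_pos: [0.5164, -0.0473, 0.0503]
tool_rot: [3.138, -0.001, 1.287]
force: [-20.4, 8.1, 94.7]
width: 0.0004
```

```bash
python3 - <<'E'
from h import *
s=sensors.get_state(); o=np.array([.4965,-.112]); ex=np.array([-.281,-.960]); x=(s['eef_pos'][:2]-o)@ex*1e3; print('dock x',x,s['eef_pos'],s['force'],s['time'])
E
```

```text
dock x -67.74665207247536 [ 0.51642501 -0.04726279  0.05028747] [-20.44804333   8.06430845  94.67959206] 16.2833
```

It's hard against the stop (TCP 0.0503, tip ≈0.086). I back off straight up and check.

>>> play_rows([
  [[0, 0, -6, 0, 0], [0, 0, -15, 0, 0], [0, 0, -50, 0, 0], [0, 0, -90, 0, 0], [0, 0, -130, 0, 0], [0, 0, -170, 0, 0], [0, 0, -200, 0, 0], [0, 0, -200, 0, 0]],
])

```text
time: 16.95
eef_pos: [0.5178, -0.0479, 0.2525]
tool_rot: [3.133, -0.001, 1.287]
force: [1.1, -0.3, 0.2]
width: -0.0001
```

```bash
python3 - <<'E'
from h import *
s=sensors.get_state(); print(s['eef_pos'],s['force'],s['time'])
a=vision.snapshot('scene')[:,:,::-1]; t=vision.snapshot('top')[:,:,::-1]
cv2.imwrite('pics/w11.png',np.hstack([cv2.resize(a[150:280,90:240],(450,390),interpolation=2),cv2.resize(t[140:270,320:440],(350,380),interpolation=2)[:390] if 0 else cv2.resize(t[140:270,320:437],(350,390),interpolation=2)]))
o=np.array([.4965,-.112]); ex=np.array([-.281,-.960]);ey=np.array([.960,-.281])
for d in(0,10,20):
  r=np.radians(d)
  for y in(-.042,.042):
    P=np.append(o+ex*(.072-.14*np.cos(r))+ey*y,.081+.14*np.sin(r)); print(d,y,np.round((np.array(pix('scene',P))-[90,150])*3),np.round((np.array(pix('top',P))-[320,140])*[2.99,3]+[450,0]))
E
```

```text
[ 0.51779483 -0.04786399  0.25245765] [ 1.08080125 -0.30527835  0.15341719] 16.95
0 -0.042 [368. 169.] [540. 198.]
0 0.042 [318. 260.] [578.  66.]
10 -0.042 [361. 144.] [551. 193.]
10 0.042 [310. 235.] [591.  57.]
20 -0.042 [348. 118.] [571. 191.]
20 0.042 [295. 209.] [611.  50.]
```

View pics/w11.png

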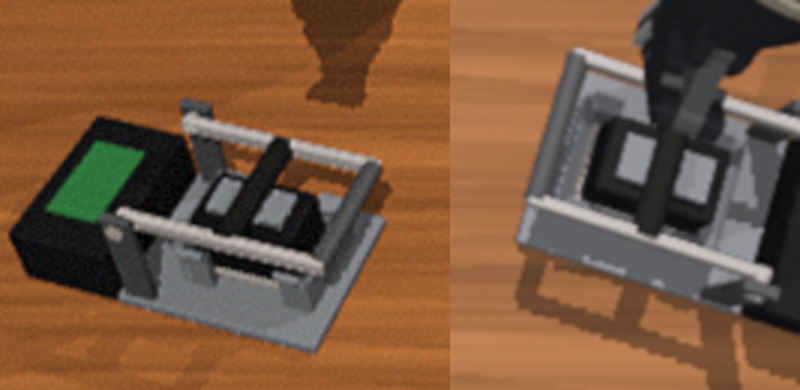

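The bar ends are at (373,166) and (322,265) in the crop, against (368,169) and (318,260) predicted for fully closed. The 10°-open positions are 25 px off. The pack sits upright under the roller and the gripper is clear, so I hand in.

```bash
python3 -c "
from station import manip; print(manip.sign_off())"
```

```text
the job is handed in; nothing more can be done
None
```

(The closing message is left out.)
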